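# Line up battery packs by height in the charging tray

## Task

Stand the four battery packs in the four blue bays of the charging tray in order of height, one pack to a bay: the tallest in the bay nearest the grey charger, then stepping down to the shortest in the bay farthest from it. Each pack must stand upright, centred on its bay with its long side along the row; set them down without dropping or tipping over any, and let go of them all.

Things in the scene. Friction and masses are not known exactly. Their poses are not given: they have to be found in the camera images.
- pack_a_center (a point): The shortest battery pack: a plain upright black block with a grey lid and two flat brass discs on top, 40 mm (its own x) by 56 mm (its own y), 50 mm tall, about 0.20 kg. The point is its centre, half-way up (25 mm above its underside); z up. It stands loose on the bench.
- pack_b_center (a point): The second shortest battery pack: a plain upright black block with a grey lid and two flat brass discs on top, 40 mm (its own x) by 56 mm (its own y), 72 mm tall, about 0.29 kg. The point is its centre, half-way up (36 mm above its underside); z up. It stands loose on the bench.
- pack_c_center (a point): The second tallest battery pack: a plain upright black block with a grey lid and two flat brass discs on top, 40 mm (its own x) by 56 mm (its own y), 94 mm tall, about 0.38 kg. The point is its centre, half-way up (47 mm above its underside); z up. It stands loose on the bench.
- pack_d_center (a point): The tallest battery pack: a plain upright black block with a grey lid and two flat brass discs on top, 40 mm (its own x) by 56 mm (its own y), 116 mm tall, about 0.47 kg. The point is its centre, half-way up (58 mm above its underside); z up. It stands loose on the bench.
- bay1_top (a point): Bay 1 of the charging tray: one of four equal flat blue pads in a straight row, 85 mm apart, 56 mm (own x, across the row) by 72 mm (own y, along the row), no rims. The point is the middle of its top face, 14 mm above the bench, on which a pack stands; x points across the row and y along it. Bays are numbered 1 to 4 along the row; the tray is a fixed aluminium plate 90 by 360 mm, 10 mm thick.
- bay2_top (a point): Bay 2 of the charging tray: one of four equal flat blue pads in a straight row, 85 mm apart, 56 mm (own x, across the row) by 72 mm (own y, along the row), no rims. The point is the middle of its top face, 14 mm above the bench, on which a pack stands; x points across the row and y along it. Bays are numbered 1 to 4 along the row; the tray is a fixed aluminium plate 90 by 360 mm, 10 mm thick.
- bay3_top (a point): Bay 3 of the charging tray: one of four equal flat blue pads in a straight row, 85 mm apart, 56 mm (own x, across the row) by 72 mm (own y, along the row), no rims. The point is the middle of its top face, 14 mm above the bench, on which a pack stands; x points across the row and y along it. Bays are numbered 1 to 4 along the row; the tray is a fixed aluminium plate 90 by 360 mm, 10 mm thick.
- bay4_top (a point): Bay 4 of the charging tray: one of four equal flat blue pads in a straight row, 85 mm apart, 56 mm (own x, across the row) by 72 mm (own y, along the row), no rims. The point is the middle of its top face, 14 mm above the bench, on which a pack stands; x points across the row and y along it. Bays are numbered 1 to 4 along the row; the tray is a fixed aluminium plate 90 by 360 mm, 10 mm thick.
- charger: The charger: a fixed grey box 80 by 90 mm and 70 mm tall with a dark display on one side and a slotted top, standing beyond one end of the tray (at the bay 1 end or the bay 4 end; a round steel tin 88 mm across and 56 mm tall stands at the other end). Origin: centre of its underside. Its centre is about 115 mm from the middle of the nearest bay.
Mind the look-alikes: they are no part of the job. Leave any purple look-alike of the part that bears pack_a_center alone. Leave any red look-alike of the part that bears pack_b_center alone.

How it is judged:
By the outcome, as a careful person would: the job done as asked, in the order asked, and still so for the second after the job is handed in, with the robot touching nothing.
It also fails if it takes over 104 s, if anything falls off the work surface, if the arm or the gripper's body presses on something with over 40 N, if the wrist force passes 120 N, or if a joint passes its speed limit or range.

## Robot

A 6-joint arm with a two-finger parallel gripper is mounted at the origin on the work surface. World frame = base frame: x ahead of the robot, y to its left, z up, the work surface at z = 0. Lengths are in m, angles in degrees, forces in N, time in s.
With the tool pointing down it reaches from about 0.4 to 0.825 m from the base axis. Payload 7 kg.
Tool frame: the origin (TCP) lies on the centre line of the jaws, within the pads' length; the fingertips stand 17 mm ahead of it and the grasp point (between the pads) lies 2 mm behind it; z points along the fingers, y is the direction in which the jaws open and shut (so a half turn about z gives the same grasp; the last joint's range is limited). The gripper opens to 88 mm and grips with 3 to 60 N. Pads are 19 mm wide; open, the fingers measure 130 mm over their backs; the gripper's body (78 mm by 193 mm) begins 47 mm behind the grasp point.
Start: joints at [-49.269, 20.546, 0.682, 0, -70.136, -16.507], TCP at [0.277, -0.616, 0.244] pointing down, gripper open.
Joint ranges: [-176.03, 176.03], [-82.01, 121.73], [-58.28, 71.71], [-173.87, 95.51], [-174.79, -0.11], [-173.66, 173.66]. Speed limits (degrees/s): [136.94, 136.94, 172.46, 180, 180, 180].

## Interface

Orientations are given as [roll, pitch, yaw] about the fixed x, y, z axes, in that order (R = Rz(yaw) Ry(pitch) Rx(roll)).
In Python, from plant import telemetry, vision, close_job, recognise, silhouettes, place_of gives the robot as it stands.
- The arm moves only by the shell command python3 -m handwheel 'ROWS'. ROWS is JSON, a list that holds one entry, the list of rows, each a list of 5 numbers: the shift along the tool's x, y, z in m, then the turn about the tool's z in rad, then the closure, from 0 (fully open) to 1 (shut). In form: [[[tx, ty, tz, yaw, gripper], ...]]. A call has 1 to 20 rows; each row shifts and turns the commanded pose from where the row before left it, along the tool's axes as they then stand; what a row does not reach is not made up. A row lasts 1/12 s, in which the tool goes at most 41.7 mm and 7.16 degrees, less where a joint would pass 70% of its speed; a pose out of reach is approached as far as the arm can. A call with a gripper value outside its range is refused whole. The fingers move at their own pace and stop on an object; the grip force is fixed at half the most. Time passes only in rows, so rows that do not move let the fingers close. It gives the time, the measured TCP pose, the force and the opening at its end, in the units of the state.
- telemetry.get_obs(): the state, without advancing time (a new reading comes with each control period).
- vision.snapshot(name): name is "scene" or "top" or "wrist"; returns a dict with "color" (400x640x3 uint8, red, green, blue), "mtx" (3x3 intrinsics, pixels), "cam_to_world" (4x4, takes a point from camera to world coordinates); the wrist camera has in their place "tool_from_camera" (4x4, takes a point from camera to tool coordinates, whose origin is the TCP and whose axes are the flange's). Camera axes: x right, y down, z forward; pixel columns grow to the right and rows downward; lengths in m; the calibration is good to about 2 mm. A picture is of the moment at which its call begins: read the wrist's pose just before it. There is no depth.
- close_job(): hands the job in, once; it reports no verdict.
Trained networks look in a picture, given as the dict that the camera call returned (one of the last four; its "shot" number tells which), for a name from the list of things; names that differ only in an ending like _2 or _b are one class to them, and where a whole thing is asked for, a point or a joint stands for the part that bears it (a point fixed in the world has none). Each returns a list of dicts, best first, with "conf" (0 to 1); they miss things now and then, are a little off and sometimes report something else, mostly with a low value. They report only what shows in the picture. A call takes as long as a camera call. They do not tell look-alikes from the thing itself.
- recognise(name, picture): "xy" ([column, row] in pixels, amid what is visible of it).
- silhouettes(name, picture): "region" (400x640 bool, what is visible of it) and "xy" ([column, row] in pixels, amid what is visible of it).
- place_of(name, picture): "xy" ([column, row] in pixels: a listed point, or the origin of a listed thing).
The state is a dict: "clock": time; "joint_pos": joint angles; "qvel": joint speeds; "tau": joint torques, N m; "tool_pos": TCP position; "orientation": TCP orientation; "force": force on the tool from outside, world axes, zero at the start; "moment": the same for the moment, N m; "opening": finger opening in m.
Only numpy, scipy, OpenCV 4.12 (cv2) and the standard library are available. Lean on these libraries where they do the work, as an engineer would, in place of code of your own. Each camera call takes 0.05 s, during which the arm holds its last target.

## Working session

There is one attempt and no reset: what is moved stays moved. The work goes in short steps, Python scripts to look and compute and a shell command to move; the robot and the scene stay as the last step left them, time stands still between calls to the robot, and variables do not carry over. Pictures are saved under pics/ and viewed, and the job is handed in when it is done.

```bash
mkdir -p pics; ls; python3 - <<'E'
from plant import telemetry, vision
import cv2
print(telemetry.get_obs())
for n in ("scene","top"):
    p=vision.snapshot(n); cv2.imwrite(f"pics/{n}0.png",p["color"][:,:,::-1]); print(n,p["mtx"].round(1).tolist(),p["cam_to_world"].round(3).tolist())
E
```

```text
pics
{'clock': 0.0, 'joint_pos': array([-4.92702112e+01,  2.05913950e+01,  6.32492805e-01, -2.22248458e-02,
       -7.01362738e+01, -1.65055724e+01]), 'qvel': array([ 0.00193531, -0.07673422, -0.03437567, -0.10794251, -0.05144454,
        0.00085822]), 'tau': array([-7.67969177e-04, -5.82716739e+01,  2.93037021e+01,  6.99683726e+00,
        6.79407429e-03, -1.33301578e-04]), 'tool_pos': array([ 0.27673031, -0.61513838,  0.24260678]), 'orientation': array([ 1.79902810e+02, -7.01156147e-03, -1.55783347e+02]), 'force': array([-0.35206035,  0.43738819, -0.95846584]), 'moment': array([-0.0108751 ,  0.01042017,  0.03344291]), 'opening': 0.08748617290810294}
scene [[448.2, 0.0, 323.6], [0.0, 448.2, 191.0], [0.0, 0.0, 1.0]] [[0.233, 0.653, -0.72, 1.445], [0.972, -0.17, 0.161, -0.159], [-0.018, -0.738, -0.675, 0.868], [0.0, 0.0, 0.0, 1.0]]
top [[365.4, 0.0, 316.5], [0.0, 365.4, 196.1], [0.0, 0.0, 1.0]] [[0.054, -0.976, 0.209, 0.415], [-0.999, -0.053, 0.007, 0.035], [0.004, -0.209, -0.978, 0.944], [0.0, 0.0, 0.0, 1.0]]
```

View pics/scene0.png

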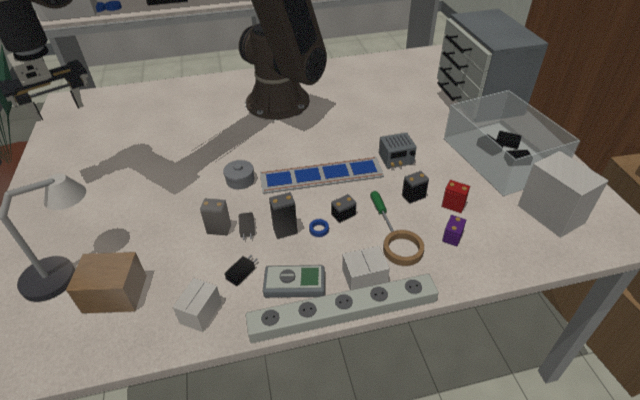

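View pics/top0.png

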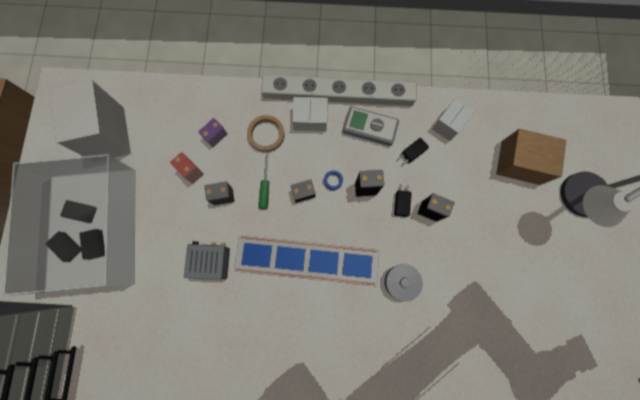

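```bash
cat > h.py <<'E'
import numpy as np, cv2
from scipy.optimize import minimize
def ray(p,uv):
    T=p["cam_to_world"]; d=T[:3,:3]@np.linalg.inv(p["mtx"])@np.array([uv[0],uv[1],1.]); return T[:3,3],d
def at_z(p,uv,z):
    o,d=ray(p,uv); return o+d*(z-o[2])/d[2]
def proj(p,P):
    T=p["cam_to_world"]; q=(np.asarray(P)-T[:3,3])@T[:3,:3]; u=q@p["mtx"].T; return u[:,:2]/u[:,2:]
def box(x,y,yaw,h,z0=0,a=.04,b=.056):
    c,s=np.cos(yaw),np.sin(yaw); r=[]
    for z in(z0,z0+h):
        for i,j in((-1,-1),(1,-1),(1,1),(-1,1)):
            lx,ly=i*a/2,j*b/2; r.append([x+c*lx-s*ly,y+s*lx+c*ly,z])
    return np.array(r)
def mask(p,P,s=4):
    m=np.zeros((400*s,640*s),np.uint8); hull=cv2.convexHull(((proj(p,P)+.5)*s-.5).astype(np.float32))
    cv2.fillConvexPoly(m,np.round(hull).astype(np.int32),1); return cv2.resize(m.astype(np.float32),(640,400),interpolation=cv2.INTER_AREA)
E
python3 - <<'E'
from h import *
from plant import *
from plant import vision,recognise,place_of
for n in("top","scene"):
    p=vision.snapshot(n)
    for k in "pack_a_center","pack_b_center","pack_c_center","pack_d_center","bay1_top","bay2_top","bay3_top","bay4_top","charger":
        z=dict(pack_a_center=.025,pack_b_center=.036,pack_c_center=.047,pack_d_center=.058,charger=0).get(k,.014)
        r=place_of(k,p)
        print(n,k,[(round(d["conf"],2),np.round(d["xy"],1).tolist(),at_z(p,d["xy"],z)[:2].round(3).tolist()) for d in r[:6]])
E
```

```text
top pack_a_center [(0.65, [302.8, 193.6], [0.616, 0.078]), (0.62, [213.3, 134.2], [0.765, 0.326]), (0.32, [217.2, 192.8], [0.606, 0.298])]
top pack_b_center [(0.68, [219.4, 194.0], [0.601, 0.289]), (0.67, [186.3, 175.2], [0.645, 0.379])]
top pack_c_center [(0.62, [435.1, 212.1], [0.582, -0.255])]
top pack_d_center [(0.97, [368.8, 183.2], [0.644, -0.087])]
top bay1_top [(0.91, [356.8, 265.9], [0.441, -0.068])]
top bay2_top [(0.64, [322.4, 261.1], [0.448, 0.019])]
top bay3_top [(0.77, [291.7, 258.0], [0.451, 0.096])]
top bay4_top [(0.67, [257.1, 255.4], [0.453, 0.184])]
top charger [(0.6, [210.0, 261.6], [0.432, 0.304])]
scene pack_a_center [(0.91, [452.9, 226.9], [0.76, 0.329]), (0.82, [345.2, 208.7], [0.628, 0.081]), (0.66, [304.5, 175.9], [0.468, 0.004])]
scene pack_b_center [(0.74, [457.5, 193.7], [0.659, 0.388]), (0.65, [412.5, 184.1], [0.592, 0.286])]
scene pack_c_center [(0.22, [277.9, 180.8], [0.495, -0.077])]
scene pack_d_center [(0.88, [281.6, 212.2], [0.631, -0.088])]
scene bay1_top [(0.55, [278.1, 179.2], [0.45, -0.072]), (0.55, [395.3, 160.1], [0.453, 0.288])]
scene bay2_top [(0.53, [305.9, 171.0], [0.434, 0.014])]
scene bay3_top [(0.67, [334.0, 167.6], [0.44, 0.099])]
scene bay4_top [(0.57, [363.8, 169.1], [0.47, 0.183])]
scene charger [(0.79, [394.8, 159.0], [0.431, 0.296])]
```

```bash
python3 - <<'E'
from plant import vision,silhouettes
import cv2,numpy as np,pickle
out={}
for n in("top","scene"):
    p=vision.snapshot(n); rs=[]
    for k in ["pack_a_center","pack_b_center","pack_c_center","pack_d_center"]:
        for d in silhouettes(k,p):
            rs.append((k,d)); print(n,k,round(d["conf"],2),np.round(d["xy"]).tolist(),int(d["region"].sum()))
    out[n]=(p,rs)
pickle.dump(out,open("sil.pkl","wb"))
t=out["top"][0]["color"][150:290,180:460]; cv2.imwrite("pics/topcrop.png",cv2.resize(t,None,fx=2.8,fy=2.8,interpolation=cv2.INTER_CUBIC)[:,:,::-1])
t=out["scene"][0]["color"][130:260,190:480]; cv2.imwrite("pics/scenecrop.png",cv2.resize(t,None,fx=2.7,fy=2.7,interpolation=cv2.INTER_CUBIC)[:,:,::-1])
E
```

```text
top pack_a_center 0.8 [214.0, 134.0] 435
top pack_a_center 0.63 [305.0, 191.0] 388
top pack_b_center 0.75 [217.0, 192.0] 549
top pack_b_center 0.63 [188.0, 170.0] 526
top pack_c_center 0.63 [435.0, 211.0] 752
top pack_c_center 0.41 [369.0, 182.0] 659
top pack_c_center 0.24 [302.0, 193.0] 368
top pack_d_center 0.63 [371.0, 184.0] 700
top pack_d_center 0.51 [255.0, 254.0] 653
top pack_d_center 0.44 [217.0, 192.0] 560
scene pack_a_center 0.68 [345.0, 207.0] 537
scene pack_a_center 0.59 [455.0, 230.0] 471
scene pack_b_center 0.93 [454.0, 194.0] 668
scene pack_b_center 0.66 [414.0, 185.0] 664
scene pack_c_center 0.62 [217.0, 216.0] 937
scene pack_c_center 0.18 [281.0, 212.0] 996
scene pack_d_center 0.56 [280.0, 213.0] 996
```

View pics/topcrop.png

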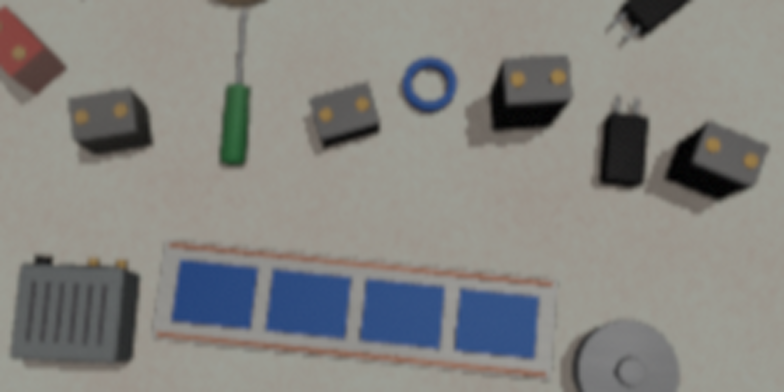

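View pics/scenecrop.png

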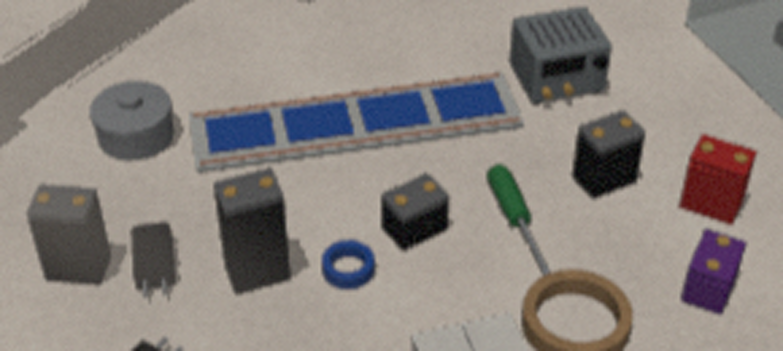

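Candidates: the black packs are a (top 303,190), b (top 218,193), d (top 370,183) and c (top 436,208). The purple (213,133) and red (187,170) blocks are look-alikes and stay put. The charger is at top (207,261), at the bay 4 end, and the tin is at the bay 1 end. So the order is d→bay4, c→bay3, b→bay2, a→bay1. Next I'll fit the poses.

```bash
cat > fit.py <<'E'
from h import *
import pickle
out=pickle.load(open("sil.pkl","rb"))
def near(n,uv):
    return min(((np.hypot(*(np.array(d["xy"])-uv)),i) for i,(k,d) in enumerate(out[n][1])))[1]
tg=dict(a=((305,191),(345,207),.05,(.62,.079)),b=((217,192),(414,185),.072,(.597,.288)),c=((435,211),(217,216),.094,(.58,-.255)),d=((371,184),(280,213),.116,(.64,-.087)))
res={}
for k,(t,s,h,x0) in tg.items():
    for views in (("top","scene"),("top",),("scene",)):
        M=[(out[n][0],out[n][1][near(n,uv)][1]["region"].astype(np.float32)) for n,uv in(("top",t),("scene",s)) if n in views]
        def cost(v):
            c=0
            for p,m in M:
                q=mask(p,box(v[0]/100,v[1]/100,v[2]/20,h)); c+=1-(np.minimum(q,m).sum()/np.maximum(q,m).sum())
            return c/len(M)
        best=min((minimize(cost,[x0[0]*100,x0[1]*100,np.radians(y)*20],method="Nelder-Mead",options=dict(initial_simplex=np.array([x0[0]*100,x0[1]*100,np.radians(y)*20])+np.array([[0,0,0],[1.5,0,0],[0,1.5,0],[0,0,3]]),xatol=.005,fatol=1e-4)) for y in(0,30,60,90,120,150)),key=lambda r:r.fun)
        v=best.x; print(k,views,(v[:2]/100).round(4),np.degrees(v[2]/20).round(1)%180,round(best.fun,3))
        if len(views)==2: res[k]=[v[0]/100,v[1]/100,v[2]/20]
# tray: blue
T={}
for n in("top","scene"):
    p=out[n][0]; hsv=cv2.cvtColor(p["color"],cv2.COLOR_RGB2HSV)
    m=cv2.inRange(hsv,(105,120,40),(130,255,255)); N,L,S,C=cv2.connectedComponentsWithStats(m)
    for i in range(1,N):
        if S[i,4]>200:
            cs,_=cv2.findContours((L==i).astype(np.uint8),0,2); r=np.array([at_z(p,q,.014)[:2] for q in cs[0][:,0]])
            (c,sz,an)=cv2.minAreaRect((r*1000).astype(np.float32)); 
            mu=np.array(np.nonzero(L==i))[::-1].T
            print(n,C[i].round(1),S[i,4],np.round(c,1),np.round(sz,1),round(an,1), at_z(p,C[i],.014)[:2].round(4))
for n in("top","scene"):
    im=out[n][0]["color"][:,:,::-1].copy(); im=cv2.resize(im,None,fx=3,fy=3)
    for k,v in res.items():
        P=(proj(out[n][0],box(*v,tg[k][2]))+.5)*3; P=np.round(P).astype(int)
        for i,j in [(0,1),(1,2),(2,3),(3,0),(4,5),(5,6),(6,7),(7,4),(0,4),(1,5),(2,6),(3,7)]: cv2.line(im,tuple(map(int,P[i])),tuple(map(int,P[j])),(0,255,0),1)
    im=im[390:870,540:1340] if n=="top" else im[390:780,540:1340]
    cv2.imwrite(f"pics/fit_{n}.png",im)
pickle.dump(res,open("res.pkl","wb"))
E
python3 fit.py
```

```text
a ('top', 'scene') [0.622  0.0783] 20.0 0.091
a ('top',) [0.6208 0.0779] 18.4 0.116
a ('scene',) [0.6219 0.0782] 21.5 0.063
b ('top', 'scene') [0.6015 0.2878] 12.0 0.078
b ('top',) [0.6016 0.289 ] 13.599999999999994 0.095
b ('scene',) [0.6007 0.2882] 15.0 0.055
c ('top', 'scene') [ 0.592  -0.2539] 158.4 0.048
c ('top',) [ 0.5919 -0.2529] 159.0 0.038
c ('scene',) [ 0.5919 -0.2543] 160.1 0.044
d ('top', 'scene') [ 0.6424 -0.0854] 3.7 0.053
d ('top',) [ 0.6423 -0.0851] 3.5999999999999943 0.043
d ('scene',) [ 0.6423 -0.0857] 2.5 0.06
top [256.3 254.7] 550 [455.  185.9] [67.4 50.9] 87.2 [0.4548 0.1858]
top [289.8 258.2] 554 [450.9 101.1] [67.4 50.9] 87.1 [0.4507 0.101 ]
top [323.3 261.7] 554 [446.6  16.7] [67.9 50.8] 86.8 [0.4466 0.0165]
top [356.9 265.2] 553 [442.8 -67.9] [68.  50.1] 87.4 [ 0.4425 -0.068 ]
scene [362.9 167.1] 262 [459.3 183.6] [68.7 53.3] 87.7 [0.4598 0.1833]
scene [335.3 170.8] 269 [455.2  99.2] [69.1 53.2] 87.2 [0.4556 0.0991]
scene [307.3 174.6] 282 [451.1  14.7] [69.7 54.4] 87.3 [0.4516 0.0148]
scene [278.6 178.4] 283 [447.  -69.9] [69.4 53.5] 87.2 [ 0.4474 -0.0699]
```

View pics/fit_top.png

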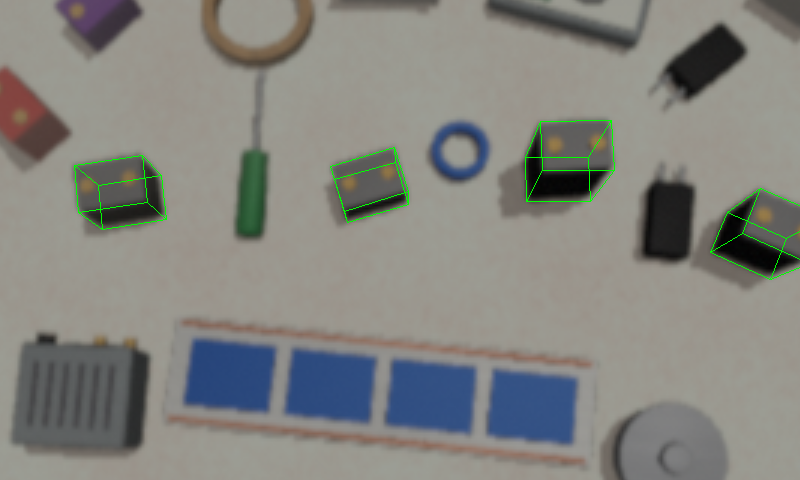

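View pics/fit_scene.png

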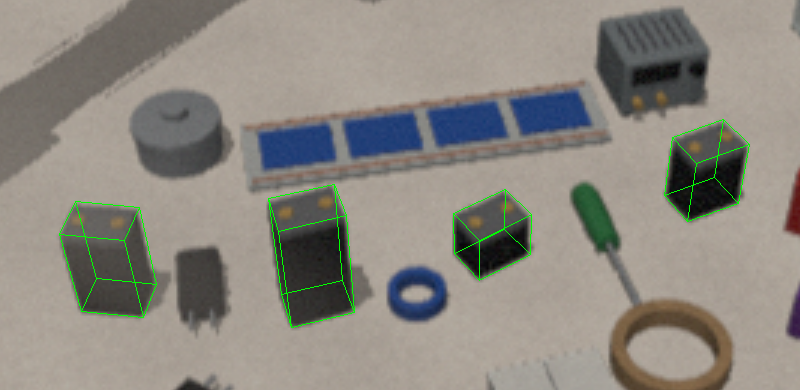

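```bash
python3 -m handwheel '[[[0,0,0,-0.11,0],[0,0,0,-0.11,0],[0,0,0,-0.11,0],[0,0,0,-0.11,0],[0,0,0,-0.11,0],[0,0,0,-0.11,0],[0,0,0,-0.11,0],[0,0,0,-0.11,0],[0,0,0,-0.11,0],[0,0,0,-0.11,0],[0,0,0,0,0]]]'
cat > go.py <<'E'
import sys,numpy as np
from plant import telemetry
from scipy.spatial.transform import Rotation as R
o=telemetry.get_obs(); x,y,z,yaw=map(float,sys.argv[1:5])
Rt=R.from_euler("xyz",o["orientation"],degrees=True).as_matrix()
d=Rt.T@(np.array([x,y,z])-o["tool_pos"]); dy=-((yaw-o["orientation"][2]+180)%360-180)
print("t",o["clock"],"pos",o["tool_pos"].round(4),o["orientation"].round(2),"open",round(o["opening"],4),"F",o["force"].round(1))
print("tool delta mm",(d*1000).round(1),"yaw rad",np.radians(dy).round(4))
E
python3 go.py .451 .058 .30 -92.8
```

```text
clock: 2.52
tool_pos: [0.277, -0.6155, 0.2436]
orientation: [-180.0, -0.0, -92.5]
force: [-0.1, 0.3, 0.6]
opening: 0.0878
t 2.5167 pos [ 0.277  -0.6155  0.2436] [-180.     -0.    -92.46] open 0.0878 F [-0.1  0.3  0.6]
tool delta mm [-680.4 -144.9  -56.4] yaw rad 0.0059
```

```bash
python3 -m handwheel '[[[-0.035,-0.008,-0.003,0.006,0],[-0.035,-0.008,-0.003,0,0],[-0.035,-0.008,-0.003,0,0],[-0.035,-0.008,-0.003,0,0],[-0.035,-0.008,-0.003,0,0],[-0.035,-0.008,-0.003,0,0],[-0.035,-0.008,-0.003,0,0],[-0.035,-0.008,-0.003,0,0],[-0.035,-0.008,-0.003,0,0],[-0.035,-0.008,-0.003,0,0],[-0.035,-0.008,-0.003,0,0],[-0.035,-0.008,-0.003,0,0],[-0.035,-0.008,-0.003,0,0],[-0.035,-0.008,-0.003,0,0],[-0.035,-0.008,-0.003,0,0],[-0.035,-0.008,-0.003,0,0],[-0.035,-0.006,-0.003,0,0],[-0.035,-0.006,-0.003,0,0],[-0.035,-0.006,-0.003,0,0]]]'
python3 -m handwheel '[[[0,0,0,0,0],[0,0,0,0,0]]]'
python3 go.py .451 .058 .30 -92.8
cat > w.py <<'E'
from h import *
from plant import vision,telemetry
from scipy.spatial.transform import Rotation as R
def wshot(fn):
    o=telemetry.get_obs(); p=vision.snapshot("wrist")
    T=np.eye(4); T[:3,:3]=R.from_euler("xyz",o["orientation"],degrees=True).as_matrix(); T[:3,3]=o["tool_pos"]
    p["cam_to_world"]=T@p["tool_from_camera"]; cv2.imwrite(fn,p["color"][:,:,::-1]); return p
E
python3 - <<'E'
from w import *
p=wshot("pics/w1.png"); print(p["tool_from_camera"].round(3).tolist(),p["mtx"].round(1).tolist())
hsv=cv2.cvtColor(p["color"],cv2.COLOR_RGB2HSV); m=cv2.inRange(hsv,(105,120,40),(130,255,255)); N,L,S,C=cv2.connectedComponentsWithStats(m)
for i in range(1,N):
    if S[i,4]>200:
        cs,_=cv2.findContours((L==i).astype(np.uint8),0,2); r=np.array([at_z(p,q,.014)[:2] for q in cs[0][:,0]])
        c,sz,an=cv2.minAreaRect((r*1000).astype(np.float32)); print(C[i].round(1),np.round(c,1),np.round(sz,1),round(an,1))
E
```

```text
clock: 4.1
tool_pos: [0.4584, 0.0425, 0.3012]
orientation: [-179.9, 0.0, -93.3]
force: [1.7, -0.9, -0.9]
opening: 0.0877
clock: 4.27
tool_pos: [0.4586, 0.0424, 0.3006]
orientation: [-180.0, 0.0, -93.1]
force: [-0.3, -0.0, 0.4]
opening: 0.0873
t 4.2667 pos [0.4586 0.0424 0.3006] [-1.800e+02  1.000e-02 -9.311e+01] open 0.0873 F [-0.3 -0.   0.4]
tool delta mm [-15.2   8.5   0.6] yaw rad -0.0054
[[-0.001, -0.965, -0.261, 0.07], [1.0, -0.001, -0.001, -0.0], [0.0, -0.261, 0.965, -0.141], [0.0, 0.0, 0.0, 1.0]] [[283.3, 0.0, 316.5], [0.0, 283.3, 200.8], [0.0, 0.0, 1.0]]
[322.8  94.2] [443.9 -67.3] [68.1 53.3] 86.8
[322.8 154.3] [448.  17.] [66.8 53.2] 86.8
[179.5 152.5] [661.9   2.6] [47.4 50.1] 86.8
[322.9 208.5] [452.2 101.2] [67.4 52.9] 86.8
[323.  246.5] [455.  165.4] [26.6 52.6] 86.8
```

View pics/w1.png

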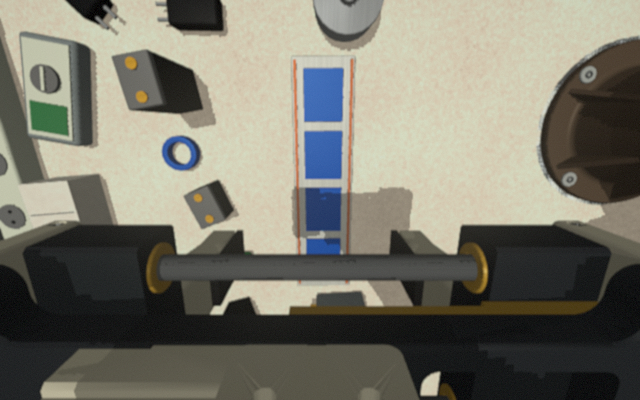

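```bash
python3 - <<'E'
from w import *
from plant import silhouettes
p=wshot("pics/w2.png")
for k,h,x0,y in(("a",.05,(.622,.078),20),("d",.116,(.642,-.085),3.7)):
    rs=silhouettes(f"pack_{k}_center",p)
    for d in rs:
        m=d["region"].astype(np.float32)
        if m.sum()<400: continue
        cost=lambda v:1-(lambda q:np.minimum(q,m).sum()/np.maximum(q,m).sum())(mask(p,box(v[0]/100,v[1]/100,v[2]/20,h)))
        s=np.array([x0[0]*100,x0[1]*100,np.radians(y)*20])
        r=minimize(cost,s,method="Nelder-Mead",options=dict(initial_simplex=s+np.array([[0,0,0],[1.5,0,0],[0,1.5,0],[0,0,3]]),xatol=.005,fatol=1e-4))
        print(k,round(d["conf"],2),np.round(d["xy"]),(r.x[:2]/100).round(4),np.degrees(r.x[2]/20).round(1),round(r.fun,3))
E
python3 go.py .642 -.086 .24 -86.7
```

```text
a 0.78 [210. 204.] [0.6243 0.0789] 20.3 0.064
d 0.78 [158.  84.] [ 0.6443 -0.084 ] 4.7 0.059
t 4.4667 pos [0.4581 0.0398 0.3005] [179.99  -0.   -93.22] open 0.0875 F [ 0.4 -0.1 -0.1]
tool delta mm [ 115.3 -190.7   60.5] yaw rad -0.1138
```

```bash
python3 -m handwheel '[[[0.016,-0.027,0,0,0],[0.016,-0.027,0.01,0,0],[0.016,-0.027,0.01,0,0],[0.016,-0.027,0.01,0,0],[0.016,-0.027,0.01,0,0],[0.016,-0.027,0.01,0,0],[0.018,-0.028,0.01,0,0],[0,0,0,-0.065,0],[0,0,0,-0.065,0],[0,0,0,0,0],[0,0,0,0,0]]]'
python3 go.py .643 -.085 .085 -85.8
```

```text
clock: 5.38
tool_pos: [0.6416, -0.0847, 0.2404]
orientation: [180.0, -0.0, -85.9]
force: [-0.1, 0.3, 0.2]
opening: 0.0879
t 5.3833 pos [ 0.6416 -0.0847  0.2404] [179.98  -0.   -85.89] open 0.0879 F [-0.1  0.3  0.2]
tool delta mm [  0.4  -1.4 155.4] yaw rad -0.0015
```

```bash
python3 -m handwheel '[[[0,-0.001,0.02,0,0],[0,0,0.025,0,0],[0,0,0.025,0,0],[0,0,0.025,0,0],[0,0,0.025,0,0],[0,0,0.02,0,0],[0,0,0.015,0,0],[0,0,0,0,0],[0,0,0,0,0],[0,0,0,0,0.4],[0,0,0,0,0.5],[0,0,0,0,0.7],[0,0,0,0,1],[0,0,0,0,1],[0,0,0,0,1],[0,0,0,0,1]]]'
python3 go.py .4565 .1852 .16 -93
```

```text
clock: 6.72
tool_pos: [0.643, -0.0834, 0.0857]
orientation: [-180.0, 0.0, -85.6]
force: [0.3, 0.5, -0.1]
opening: 0.0463
t 6.7167 pos [ 0.643  -0.0834  0.0857] [-179.99    0.    -85.65] open 0.0463 F [ 0.3  0.5 -0.1]
tool delta mm [-281.9  165.6  -74.3] yaw rad 0.1283
```

```bash
python3 -m handwheel '[[[0,0,0,0,1],[0,0,0,0,1],[0,0,0,0,1],[0,0,0,0,1]]]'
```

```text
clock: 7.05
tool_pos: [0.6432, -0.0834, 0.0856]
orientation: [-180.0, -0.0, -85.6]
force: [0.5, 0.4, 1.0]
opening: 0.0402
```

```bash
python3 -m handwheel '[[[0,0,-0.01,0,1],[0,0,-0.02,0,1],[0,0,-0.02,0,1],[0,0,-0.02,0,1],[0,0,-0.015,0,1],[0,0,0,0,1]]]'
python3 -m handwheel '[[[-0.012,0.007,0,0,1],[-0.02,0.012,0,0,1],[-0.025,0.015,0,0,1],[-0.025,0.015,0,0,1],[-0.025,0.015,0,0,1],[-0.025,0.015,0,0,1],[-0.025,0.015,0,0,1],[-0.025,0.015,0,0,1],[-0.025,0.015,0,0,1],[-0.025,0.015,0,0,1],[-0.025,0.014,0,0,1],[-0.015,0.007,0,0,1],[-0.01,0.005,0,0,1],[0,0,0,0.064,1],[0,0,0,0.064,1],[0,0,0,0,1],[0,0,0,0,1]]]'
python3 go.py .4565 .1852 .0997 -93
python3 - <<'E'
from h import *
from plant import vision
p=vision.snapshot("top"); t=p["color"][150:300,180:460]; cv2.imwrite("pics/t2.png",cv2.resize(t,None,fx=2.8,fy=2.8)[:,:,::-1])
p=vision.snapshot("scene"); t=p["color"][100:260,190:480]; cv2.imwrite("pics/s2.png",cv2.resize(t,None,fx=2.7,fy=2.7)[:,:,::-1])
E
```

```text
clock: 7.55
tool_pos: [0.6442, -0.0834, 0.1742]
orientation: [-179.8, -0.0, -85.6]
force: [1.6, -0.3, -4.2]
opening: 0.0401
clock: 8.97
tool_pos: [0.4565, 0.1848, 0.1698]
orientation: [179.9, -0.1, -92.9]
force: [0.4, -0.6, -4.8]
opening: 0.0405
t 8.9667 pos [0.4565 0.1848 0.1698] [ 1.7993e+02 -5.0000e-02 -9.2890e+01] open 0.0405 F [ 0.4 -0.6 -4.8]
tool delta mm [-0.4 -0.1 70.1] yaw rad 0.002
```

View pics/s2.png

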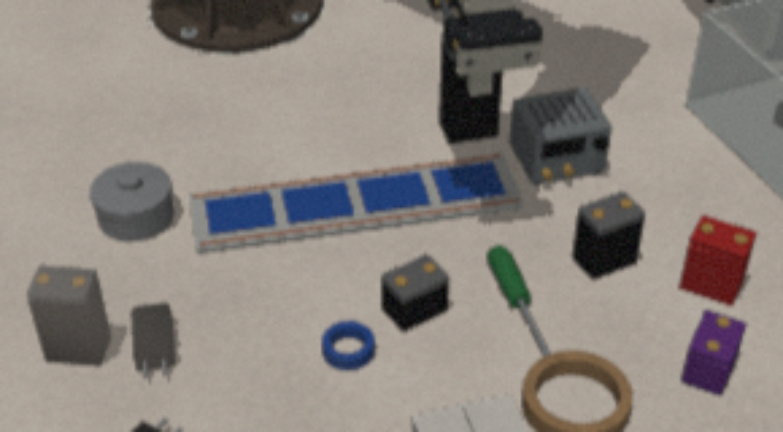

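```bash
python3 -m handwheel '[[[-0.0015,0,0.01,0,1],[0,0,0.018,0,1],[0,0,0.018,0,1],[0,0,0.012,0,1],[0,0,0.006,0,1],[0,0,0.003,0,1],[0,0,0,0,1],[0,0,0,0,1]]]'
python3 go.py .4565 .186 .0997 -93
```

```text
clock: 9.73
tool_pos: [0.4575, 0.187, 0.1039]
orientation: [-180.0, 0.0, -93.0]
force: [-0.0, 1.2, -4.6]
opening: 0.0404
t 9.7333 pos [0.4575 0.187  0.1039] [-1.7997e+02  2.0000e-02 -9.2960e+01] open 0.0404 F [-0.   1.2 -4.6]
tool delta mm [1.1 1.  4.2] yaw rad 0.0006
```

```bash
python3 -m handwheel '[[[0.001,0.001,0.0015,0,1],[0,0,0.001,0,1],[0,0,0.001,0,1],[0,0,0,0,1],[0,0,0,0,1]]]'
python3 go.py .4565 .186 .0997 -93
```

```text
clock: 10.15
tool_pos: [0.4561, 0.1859, 0.1002]
orientation: [-180.0, 0.0, -93.0]
force: [-0.7, -0.0, -4.0]
opening: 0.0401
t 10.15 pos [0.4561 0.1859 0.1002] [-1.7999e+02  1.0000e-02 -9.2980e+01] open 0.0401 F [-0.7 -0.  -4. ]
tool delta mm [-0.1 -0.4  0.5] yaw rad 0.0004
```

```bash
python3 -m handwheel '[[[0,0,0.0007,0,1],[0,0,0,0,1],[0,0,0,0,1]]]'
python3 go.py .4565 .186 .0997 -93
```

```text
clock: 10.4
tool_pos: [0.4563, 0.186, 0.0996]
orientation: [-180.0, 0.0, -93.0]
force: [-0.8, 1.2, -1.4]
opening: 0.0402
t 10.4 pos [0.4563 0.186  0.0996] [-1.7998e+02  1.0000e-02 -9.2970e+01] open 0.0402 F [-0.8  1.2 -1.4]
tool delta mm [-0.  -0.2 -0.1] yaw rad 0.0005
```

```bash
python3 -m handwheel '[[[0,0,0.0003,0,0.9],[0,0,0,0,0.7],[0,0,0,0,0.5],[0,0,0,0,0.3],[0,0,0,0,0],[0,0,0,0,0],[0,0,0,0,0],[0,0,0,0,0],[0,0,-0.01,0,0],[0,0,-0.02,0,0],[0,0,-0.03,0,0],[0,0,-0.03,0,0],[0,0,-0.03,0,0],[0,0,-0.02,0,0]]]'
python3 go.py .592 -.2535 .24 -111
```

```text
clock: 11.57
tool_pos: [0.4567, 0.1862, 0.2421]
orientation: [-179.9, 0.1, -93.0]
force: [-0.1, 0.8, 0.7]
opening: 0.0876
t 11.5667 pos [0.4567 0.1862 0.2421] [-1.7986e+02  1.0000e-01 -9.2960e+01] open 0.0876 F [-0.1  0.8  0.7]
tool delta mm [ 432.1 -157.8    1.8] yaw rad 0.3148
```

```bash
python3 -m handwheel '[[[0.022,-0.008,0,0,0],[0.03,-0.011,0,0,0],[0.03,-0.011,0,0,0],[0.03,-0.011,0,0,0],[0.03,-0.011,0,0,0],[0.03,-0.011,0,0,0],[0.03,-0.011,0,0,0],[0.03,-0.011,0,0,0],[0.03,-0.011,0,0,0],[0.03,-0.011,0,0,0],[0.03,-0.011,0,0,0],[0.03,-0.011,0,0,0],[0.03,-0.011,0,0,0],[0.03,-0.011,0,0,0],[0.02,-0.007,0,0,0],[0,0,0,0.105,0],[0,0,0,0.105,0],[0,0,0,0.105,0],[0,0,0,0,0],[0,0,0,0,0]]]'
python3 go.py .592 -.2535 .065 -111
python3 - <<'E'
from h import *
from plant import vision
p=vision.snapshot("top"); t=p["color"][150:300,180:460]; cv2.imwrite("pics/t3.png",cv2.resize(t,None,fx=2.8,fy=2.8)[:,:,::-1])
p=vision.snapshot("scene"); t=p["color"][100:260,190:480]; cv2.imwrite("pics/s3.png",cv2.resize(t,None,fx=2.7,fy=2.7)[:,:,::-1])
E
```

```text
clock: 13.23
tool_pos: [0.5913, -0.2538, 0.2388]
orientation: [180.0, -0.0, -110.8]
force: [0.2, -0.1, 0.3]
opening: 0.0876
t 13.2333 pos [ 0.5913 -0.2538  0.2388] [ 179.98   -0.   -110.84] open 0.0876 F [ 0.2 -0.1  0.3]
tool delta mm [ -0.5  -0.6 173.8] yaw rad 0.0027
```

View pics/s3.png

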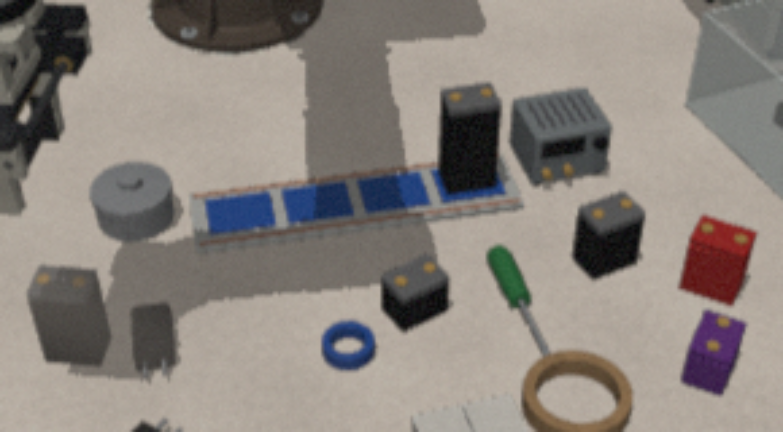

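View pics/t3.png

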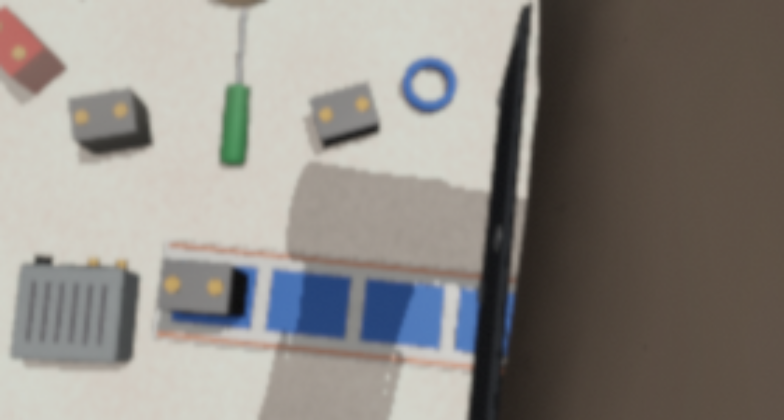

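```bash
python3 -m handwheel '[[[0,-0.0005,0.02,0.002,0],[0,0,0.028,0,0],[0,0,0.028,0,0],[0,0,0.028,0,0],[0,0,0.028,0,0],[0,0,0.025,0,0],[0,0,0.012,0,0],[0,0,0.004,0,0],[0,0,0,0,0],[0,0,0,0,0],[0,0,0,0,0.4],[0,0,0,0,0.5],[0,0,0,0,0.7],[0,0,0,0,1],[0,0,0,0,1],[0,0,0,0,1],[0,0,0,0,1],[0,0,0,0,1],[0,0,0,0,1],[0,0,0,0,1]]]'
python3 -m handwheel '[[[0,0,0,0,1],[0,0,0,0,1]]]'
python3 go.py .4523 .1008 .16 -93
python3 - <<'E'
from h import *
from plant import vision,silhouettes
for n in("top","scene"):
    p=vision.snapshot(n)
    for k,h,z0,x0,y in(("d",.116,.014,(.4565,.1855),-3),):
      for d in silhouettes(f"pack_{k}_center",p):
        m=d["region"].astype(np.float32); s=np.array([x0[0]*100,x0[1]*100,np.radians(y)*20])
        cost=lambda v:1-(lambda q:np.minimum(q,m).sum()/np.maximum(q,m).sum())(mask(p,box(v[0]/100,v[1]/100,v[2]/20,h,z0)))
        if cost(s)>.6: continue
        r=minimize(cost,s,method="Nelder-Mead",options=dict(initial_simplex=s+np.array([[0,0,0],[1.5,0,0],[0,1.5,0],[0,0,3]]),xatol=.005,fatol=1e-4))
        print(n,k,round(d["conf"],2),(r.x[:2]/100).round(4),np.degrees(r.x[2]/20).round(1),round(r.fun,3))
E
```

```text
clock: 15.0
tool_pos: [0.5921, -0.254, 0.0661]
orientation: [-180.0, -0.0, -111.1]
force: [0.7, -0.6, -0.0]
opening: 0.0398
clock: 15.17
tool_pos: [0.5921, -0.254, 0.0661]
orientation: [-180.0, -0.0, -111.1]
force: [1.0, 0.0, -0.0]
opening: 0.0399
t 15.1667 pos [ 0.5921 -0.254   0.0661] [-179.98   -0.   -111.14] open 0.0399 F [ 1.  0. -0.]
tool delta mm [-280.5  258.3  -94. ] yaw rad -0.3166
top d 0.63 [0.4538 0.1836] -2.0 0.05
```

```bash
python3 -m handwheel '[[[0,0,-0.01,0,1],[0,0,-0.02,0,1],[0,0,-0.025,0,1],[0,0,-0.025,0,1],[0,0,-0.015,0,1],[0,0,0,0,1]]]'
python3 -m handwheel '[[[-0.01,0.0092,0,0,1],[-0.0175,0.016,0,0,1],[-0.02,0.0184,0,0,1],[-0.02,0.0184,0,0,1],[-0.02,0.0184,0,0,1],[-0.02,0.0184,0,0,1],[-0.02,0.0184,0,0,1],[-0.02,0.0184,0,0,1],[-0.02,0.0184,0,0,1],[-0.02,0.0184,0,0,1],[-0.02,0.0184,0,0,1],[-0.02,0.0184,0,0,1],[-0.02,0.0184,0,0,1],[-0.018,0.016,0,0,1],[-0.01,0.0092,0,0,1],[0,0,0,-0.105,1],[0,0,0,-0.105,1],[0,0,0,-0.105,1],[0,0,0,0,1],[0,0,0,0,1]]]'
python3 go.py .4523 .1008 .0801 -93
```

```text
clock: 15.87
tool_pos: [0.5931, -0.2543, 0.1653]
orientation: [-179.7, 0.0, -111.1]
force: [0.8, -0.9, -2.2]
opening: 0.0398
clock: 17.53
tool_pos: [0.4544, 0.0939, 0.1602]
orientation: [179.9, -0.1, -93.3]
force: [-1.4, -0.1, -3.1]
opening: 0.0399
t 17.5333 pos [0.4544 0.0939 0.1602] [ 1.799e+02 -5.000e-02 -9.329e+01] open 0.0399 F [-1.4 -0.1 -3.1]
tool delta mm [-6.9  2.3 80.1] yaw rad -0.005
```

```bash
python3 -m handwheel '[[[-0.0065,0.002,0,-0.004,1],[0,0,0.01,0,1],[0,0,0.02,0,1],[0,0,0.02,0,1],[0,0,0.015,0,1],[0,0,0.008,0,1],[0,0,0.003,0,1],[0,0,0,0,1],[0,0,0,0,1]]]'
python3 go.py .4523 .1008 .0801 -93
```

```text
clock: 18.28
tool_pos: [0.4542, 0.1011, 0.0856]
orientation: [-180.0, 0.0, -92.9]
force: [0.7, -0.3, -2.5]
opening: 0.0399
t 18.2833 pos [0.4542 0.1011 0.0856] [-1.7997e+02  1.0000e-02 -9.2890e+01] open 0.0399 F [ 0.7 -0.3 -2.5]
tool delta mm [0.4 1.9 5.5] yaw rad 0.0019
```

```bash
python3 -m handwheel '[[[0,0.001,0.002,0,1],[0,0,0.0015,0,1],[0,0,0.001,0,1],[0,0,0,0,1],[0,0,0,0,1]]]'
python3 go.py .4523 .1008 .0801 -93
```

```text
clock: 18.7
tool_pos: [0.4529, 0.1009, 0.0807]
orientation: [-180.0, 0.0, -92.9]
force: [0.3, -1.2, -2.8]
opening: 0.0397
t 18.7 pos [0.4529 0.1009 0.0807] [-1.7999e+02  1.0000e-02 -9.2870e+01] open 0.0397 F [ 0.3 -1.2 -2.8]
tool delta mm [0.1 0.6 0.6] yaw rad 0.0023
```

```bash
python3 -m handwheel '[[[0,0.0005,0.0006,0,1],[0,0,0.0003,0,1],[0,0,0,0,1],[0,0,0,0,1]]]'
python3 -m handwheel '[[[0,0,0,0,0.9],[0,0,0,0,0.7],[0,0,0,0,0.5],[0,0,0,0,0.3],[0,0,0,0,0],[0,0,0,0,0],[0,0,0,0,0],[0,0,0,0,0],[0,0,-0.01,0,0],[0,0,-0.02,0,0],[0,0,-0.03,0,0],[0,0,-0.03,0,0],[0,0,-0.03,0,0],[0,0,-0.02,0,0]]]'
python3 go.py .6015 .2885 .22 -76.5
```

```text
clock: 19.03
tool_pos: [0.4525, 0.101, 0.0801]
orientation: [-180.0, 0.0, -92.9]
force: [-2.2, 0.1, 4.8]
opening: 0.0401
clock: 20.2
tool_pos: [0.453, 0.1011, 0.2226]
orientation: [-179.8, 0.1, -92.8]
force: [0.9, 0.3, -0.1]
opening: 0.0875
t 20.2 pos [0.453  0.1011 0.2226] [-1.7985e+02  8.0000e-02 -9.2840e+01] open 0.0875 F [ 0.9  0.3 -0.1]
tool delta mm [-194.6 -139.     3.3] yaw rad -0.2853
```

```bash
python3 -m handwheel '[[[-0.012,-0.0085,0,0,0],[-0.0226,-0.0163,0,0,0],[-0.025,-0.0178,0,0,0],[-0.025,-0.0178,0,0,0],[-0.025,-0.0178,0,0,0],[-0.025,-0.0178,0,0,0],[-0.025,-0.0178,0,0,0],[-0.022,-0.0158,0,0,0],[-0.013,-0.0094,0,0,0],[0,0,0,-0.095,0],[0,0,0,-0.095,0],[0,0,0,-0.095,0],[0,0,0,0,0],[0,0,0,0,0]]]'
python3 go.py .6015 .2885 .045 -76.5
python3 - <<'E'
from h import *
from plant import vision,silhouettes
for n in("top","scene"):
    p=vision.snapshot(n); t=p["color"][100:300,180:460]; cv2.imwrite(f"pics/{n}4.png",cv2.resize(t,None,fx=2.8,fy=2.8)[:,:,::-1])
E
```

```text
clock: 21.37
tool_pos: [0.6008, 0.2883, 0.2189]
orientation: [179.9, -0.0, -76.7]
force: [-0.2, 0.7, -0.4]
opening: 0.0877
t 21.3667 pos [0.6008 0.2883 0.2189] [ 1.7995e+02 -2.0000e-02 -7.6700e+01] open 0.0877 F [-0.2  0.7 -0.4]
tool delta mm [-1.000e-01 -9.000e-01  1.739e+02] yaw rad -0.0036
```

View pics/scene4.png

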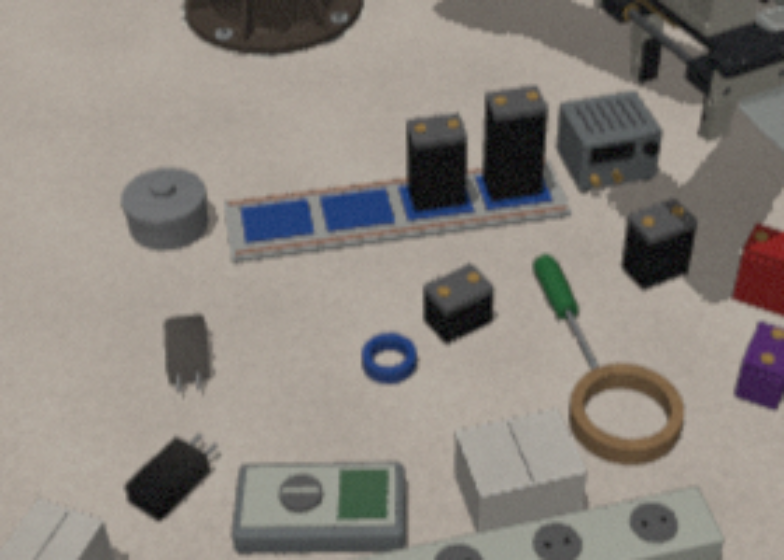

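View pics/top4.png

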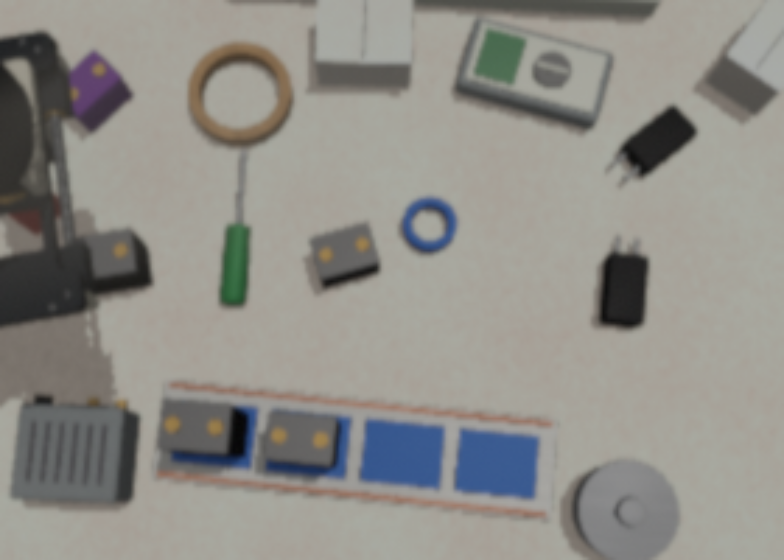

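```bash
python3 -m handwheel '[[[0,-0.001,0.02,-0.004,0],[0,0,0.028,0,0],[0,0,0.028,0,0],[0,0,0.028,0,0],[0,0,0.028,0,0],[0,0,0.025,0,0],[0,0,0.012,0,0],[0,0,0.003,0,0],[0,0,0,0,0],[0,0,0,0,0],[0,0,0,0,0.4],[0,0,0,0,0.5],[0,0,0,0,0.7],[0,0,0,0,1],[0,0,0,0,1],[0,0,0,0,1],[0,0,0,0,1],[0,0,0,0,1],[0,0,0,0,1],[0,0,0,0,1]]]'
python3 -m handwheel '[[[0,0,0,0,1],[0,0,0,0,1]]]'
python3 go.py .4482 .0168 .2 -93
```

```text
clock: 23.13
tool_pos: [0.6021, 0.2887, 0.0478]
orientation: [-180.0, 0.0, -76.3]
force: [1.6, 0.3, 0.7]
opening: 0.0398
clock: 23.3
tool_pos: [0.6021, 0.2886, 0.0478]
orientation: [-180.0, 0.0, -76.3]
force: [1.0, 0.4, -0.0]
opening: 0.0401
t 23.3 pos [0.6021 0.2886 0.0478] [-1.7997e+02  1.0000e-02 -7.6310e+01] open 0.0401 F [ 1.   0.4 -0. ]
tool delta mm [ 227.7  213.8 -152.4] yaw rad 0.2914
```

```bash
python3 -m handwheel '[[[0,0,-0.01,0,1],[0,0,-0.02,0,1],[0,0,-0.025,0,1],[0,0,-0.03,0,1],[0,0,-0.03,0,1],[0,0,-0.025,0,1],[0,0,-0.015,0,1],[0,0,0,0,1]]]'
python3 -m handwheel '[[[0.01,0.0094,0,0,1],[0.0177,0.0164,0,0,1],[0.02,0.0188,0,0,1],[0.02,0.0188,0,0,1],[0.02,0.0188,0,0,1],[0.02,0.0188,0,0,1],[0.02,0.0188,0,0,1],[0.02,0.0188,0,0,1],[0.02,0.0188,0,0,1],[0.02,0.0188,0,0,1],[0.018,0.017,0,0,1],[0.014,0.013,0,0,1],[0.008,0.0076,0,0,1],[0,0,0,0.097,1],[0,0,0,0.097,1],[0,0,0,0.097,1],[0,0,0,0,1],[0,0,0,0,1]]]'
python3 go.py .4482 .0168 .0618 -93
```

```text
clock: 23.97
tool_pos: [0.603, 0.2892, 0.2075]
orientation: [-179.7, 0.1, -76.3]
force: [1.0, -0.2, -1.4]
opening: 0.0398
clock: 25.47
tool_pos: [0.448, 0.0167, 0.2024]
orientation: [180.0, -0.0, -92.8]
force: [0.1, -0.2, -2.4]
opening: 0.0399
t 25.4667 pos [0.448  0.0167 0.2024] [ 1.7997e+02 -1.0000e-02 -9.2810e+01] open 0.0399 F [ 0.1 -0.2 -2.4]
tool delta mm [-1.000e-01 -3.000e-01  1.406e+02] yaw rad 0.0033
```

```bash
python3 -m handwheel '[[[0,0,0.01,0.003,1],[0,0,0.02,0,1],[0,0,0.025,0,1],[0,0,0.025,0,1],[0,0,0.025,0,1],[0,0,0.015,0,1],[0,0,0.01,0,1],[0,0,0.004,0,1],[0,0,0,0,1],[0,0,0,0,1],[0,0,0,0,1]]]'
python3 go.py .4482 .0168 .0618 -93
```

```text
clock: 26.38
tool_pos: [0.4487, 0.017, 0.0694]
orientation: [-179.9, 0.0, -93.1]
force: [-0.1, -0.2, -2.4]
opening: 0.0398
t 26.3833 pos [0.4487 0.017  0.0694] [-1.7993e+02  3.0000e-02 -9.3080e+01] open 0.0398 F [-0.1 -0.2 -2.4]
tool delta mm [0.2 0.5 7.6] yaw rad -0.0015
```

```bash
python3 -m handwheel '[[[0,0.0005,0.003,0,1],[0,0,0.002,0,1],[0,0,0.001,0,1],[0,0,0,0,1],[0,0,0,0,1],[0,0,0,0,1]]]'
python3 go.py .4482 .0168 .0618 -93
```

```text
clock: 26.88
tool_pos: [0.4475, 0.0167, 0.0627]
orientation: [-180.0, 0.0, -93.1]
force: [0.2, 0.5, -2.5]
opening: 0.0397
t 26.8833 pos [0.4475 0.0167 0.0627] [-179.99    0.    -93.15] open 0.0397 F [ 0.2  0.5 -2.5]
tool delta mm [-0.2 -0.6  0.9] yaw rad -0.0026
```

```bash
python3 -m handwheel '[[[0,-0.0005,0.0008,0,1],[0,0,0.0003,0,1],[0,0,0,0,1],[0,0,0,0,1]]]'
python3 -m handwheel '[[[0,0,0,0,0.9],[0,0,0,0,0.7],[0,0,0,0,0.5],[0,0,0,0,0.3],[0,0,0,0,0],[0,0,0,0,0],[0,0,0,0,0],[0,0,0,0,0],[0,0,-0.01,0,0],[0,0,-0.02,0,0],[0,0,-0.03,0,0],[0,0,-0.03,0,0],[0,0,-0.03,0,0],[0,0,-0.02,0,0]]]'
python3 go.py .6232 .0786 .20 -69.8
```

```text
clock: 27.22
tool_pos: [0.4482, 0.0167, 0.0617]
orientation: [-180.0, 0.0, -93.1]
force: [-1.5, -0.4, -1.1]
opening: 0.0398
clock: 28.38
tool_pos: [0.4487, 0.0168, 0.2045]
orientation: [-179.8, 0.1, -93.1]
force: [0.6, 0.3, 0.3]
opening: 0.0876
t 28.3833 pos [0.4487 0.0168 0.2045] [-1.7983e+02  6.0000e-02 -9.3130e+01] open 0.0876 F [0.6 0.3 0.3]
tool delta mm [ -71.2 -170.8    5.1] yaw rad -0.4072
```

```bash
python3 -m handwheel '[[[-0.005,-0.012,0,0,0],[-0.009,-0.021,0,0,0],[-0.01,-0.024,0,0,0],[-0.01,-0.024,0,0,0],[-0.01,-0.024,0,0,0],[-0.01,-0.024,0,0,0],[-0.009,-0.022,0,0,0],[-0.008,-0.02,0,0,0],[0,0,0,-0.102,0],[0,0,0,-0.102,0],[0,0,0,-0.102,0],[0,0,0,-0.101,0],[0,0,0,0,0],[0,0,0,0,0]]]'
python3 go.py .6232 .0786 .028 -69.8
```

```text
clock: 29.55
tool_pos: [0.6226, 0.0781, 0.2009]
orientation: [180.0, 0.0, -70.0]
force: [-0.1, 0.2, -0.1]
opening: 0.0877
t 29.55 pos [0.6226 0.0781 0.2009] [179.95   0.   -70.01] open 0.0877 F [-0.1  0.2 -0.1]
tool delta mm [ -0.2  -0.9 172.9] yaw rad -0.0037
```

```bash
python3 -m handwheel '[[[0,-0.001,0.02,-0.004,0],[0,0,0.028,0,0],[0,0,0.028,0,0],[0,0,0.028,0,0],[0,0,0.028,0,0],[0,0,0.023,0,0],[0,0,0.012,0,0],[0,0,0.004,0,0],[0,0,0,0,0],[0,0,0,0,0],[0,0,0,0,0.4],[0,0,0,0,0.5],[0,0,0,0,0.7],[0,0,0,0,1],[0,0,0,0,1],[0,0,0,0,1],[0,0,0,0,1],[0,0,0,0,1],[0,0,0,0,1],[0,0,0,0,1]]]'
python3 -m handwheel '[[[0,0,0,0,1],[0,0,0,0,1]]]'
python3 go.py .444 -.0678 .17 -93
```

```text
clock: 31.22
tool_pos: [0.6237, 0.0785, 0.0306]
orientation: [-180.0, -0.0, -69.6]
force: [0.8, 0.1, 0.2]
opening: 0.0398
clock: 31.38
tool_pos: [0.6236, 0.0785, 0.0306]
orientation: [-180.0, -0.0, -69.6]
force: [-0.1, -0.2, 0.1]
opening: 0.0401
t 31.3833 pos [0.6236 0.0785 0.0306] [-180.    -0.   -69.6] open 0.0401 F [-0.1 -0.2  0.1]
tool delta mm [  74.5  219.4 -139.4] yaw rad 0.4084
```

```bash
python3 -m handwheel '[[[0,0,-0.01,0,1],[0,0,-0.02,0,1],[0,0,-0.025,0,1],[0,0,-0.03,0,1],[0,0,-0.03,0,1],[0,0,-0.015,0,1],[0,0,-0.01,0,1],[0,0,0,0,1]]]'
python3 -m handwheel '[[[0.004,0.012,0,0,1],[0.0075,0.0224,0,0,1],[0.008,0.0235,0,0,1],[0.008,0.0235,0,0,1],[0.008,0.0235,0,0,1],[0.008,0.0235,0,0,1],[0.008,0.0235,0,0,1],[0.008,0.0235,0,0,1],[0.007,0.0205,0,0,1],[0.005,0.0145,0,0,1],[0.003,0.009,0,0,1],[0,0,0,0.102,1],[0,0,0,0.102,1],[0,0,0,0.102,1],[0,0,0,0.102,1],[0,0,0,0,1],[0,0,0,0,1]]]'
python3 go.py .444 -.0678 .0446 -93
```

```text
clock: 32.05
tool_pos: [0.6244, 0.0787, 0.1732]
orientation: [-179.8, 0.0, -69.6]
force: [-0.1, 1.3, -2.8]
opening: 0.0396
clock: 33.47
tool_pos: [0.4439, -0.0677, 0.1701]
orientation: [180.0, -0.0, -92.8]
force: [0.1, -1.6, -2.5]
opening: 0.04
t 33.4667 pos [ 0.4439 -0.0677  0.1701] [ 1.7996e+02 -1.0000e-02 -9.2800e+01] open 0.04 F [ 0.1 -1.6 -2.5]
tool delta mm [  0.   -0.2 125.5] yaw rad 0.0035
```

```bash
python3 -m handwheel '[[[0,0,0.01,0.003,1],[0,0,0.02,0,1],[0,0,0.025,0,1],[0,0,0.025,0,1],[0,0,0.022,0,1],[0,0,0.012,0,1],[0,0,0.006,0,1],[0,0,0,0,1],[0,0,0,0,1],[0,0,0,0,1]]]'
python3 go.py .444 -.0678 .0446 -93
```

```text
clock: 34.3
tool_pos: [0.4447, -0.0676, 0.0514]
orientation: [-179.9, 0.0, -93.1]
force: [0.2, -0.1, -3.7]
opening: 0.0397
t 34.3 pos [ 0.4447 -0.0676  0.0514] [-1.7992e+02  2.0000e-02 -9.3080e+01] open 0.0397 F [ 0.2 -0.1 -3.7]
tool delta mm [0.2 0.7 6.8] yaw rad -0.0014
```

```bash
python3 -m handwheel '[[[0,0,0.0025,0,1],[0,0,0.0015,0,1],[0,0,0.001,0,1],[0,0,0,0,1],[0,0,0,0,1],[0,0,0,0,1]]]'
python3 go.py .444 -.0678 .0446 -93
```

```text
clock: 34.8
tool_pos: [0.444, -0.0678, 0.0457]
orientation: [-180.0, 0.0, -93.1]
force: [0.9, 0.3, -2.3]
opening: 0.0401
t 34.8 pos [ 0.444  -0.0678  0.0457] [-179.99    0.    -93.14] open 0.0401 F [ 0.9  0.3 -2.3]
tool delta mm [ 0.  -0.   1.1] yaw rad -0.0025
```

```bash
python3 -m handwheel '[[[0,0,0.0009,0,1],[0,0,0.0003,0,1],[0,0,0,0,1],[0,0,0,0,1]]]'
python3 -m handwheel '[[[0,0,0,0,0.9],[0,0,0,0,0.7],[0,0,0,0,0.5],[0,0,0,0,0.3],[0,0,0,0,0],[0,0,0,0,0],[0,0,0,0,0],[0,0,0,0,0],[0,0,-0.01,0,0],[0,0,-0.02,0,0],[0,0,-0.03,0,0],[0,0,-0.03,0,0],[0,0,-0.03,0,0],[0,0,-0.03,0,0],[0,0,-0.03,0,0]]]'
python3 go.py .36 -.30 .22 -93
```

```text
clock: 35.13
tool_pos: [0.444, -0.0678, 0.0445]
orientation: [-180.0, 0.0, -93.1]
force: [-0.8, 0.4, 2.6]
opening: 0.0399
clock: 36.38
tool_pos: [0.4435, -0.0679, 0.226]
orientation: [-180.0, 0.0, -93.2]
force: [0.3, -0.2, -0.0]
opening: 0.0877
t 36.3833 pos [ 0.4435 -0.0679  0.226 ] [-1.7998e+02  1.0000e-02 -9.3150e+01] open 0.0877 F [ 0.3 -0.2 -0. ]
tool delta mm [236.4  70.6   5.9] yaw rad -0.0027
```

```bash
python3 -m handwheel '[[[0.02,0.003,0,0,0],[0.03,0.005,0,0,0],[0.03,0.005,0,0,0],[0.03,0.005,0,0,0],[0.03,0.005,0,0,0],[0.03,0.005,0,0,0],[0.03,0.005,0,0,0],[0.03,0.005,0,0,0],[0.03,0.005,0,0,0],[0.03,0.005,0,0,0],[0.03,0.005,0,0,0],[0.02,0.004,0,0,0],[0,0,0,0,0],[0,0,0,0,0]]]'
cat > chk.py <<'E'
from h import *
from plant import vision,silhouettes
tg=(("d",.116,(.4565,.1852)),("c",.094,(.4523,.1008)),("b",.072,(.4482,.0168)),("a",.05,(.444,-.0678)))
for n in("top","scene"):
    p=vision.snapshot(n)
    t=p["color"][100:300,180:460]; im=cv2.resize(t,None,fx=2.8,fy=2.8)[:,:,::-1].copy()
    cv2.imwrite(f"pics/{n}5.png",im)
    for k,h,x0 in tg:
      for d in silhouettes(f"pack_{k}_center",p):
        m=d["region"].astype(np.float32); s=np.array([x0[0]*100,x0[1]*100,np.radians(-3)*20])
        cost=lambda v:1-(lambda q:np.minimum(q,m).sum()/np.maximum(q,m).sum())(mask(p,box(v[0]/100,v[1]/100,v[2]/20,h,.014)))
        if cost(s)>.5: continue
        r=minimize(cost,s,method="Nelder-Mead",options=dict(initial_simplex=s+np.array([[0,0,0],[1,0,0],[0,1,0],[0,0,2]]),xatol=.005,fatol=1e-4))
        print(n,k,round(d["conf"],2),(r.x[:2]/100).round(4),np.degrees(r.x[2]/20).round(1),round(r.fun,3))
E
python3 chk.py
```

```text
clock: 37.55
tool_pos: [0.3676, -0.4049, 0.2237]
orientation: [179.9, 0.0, -93.3]
force: [-1.0, 0.7, 0.3]
opening: 0.0876
top d 0.67 [0.4541 0.1835] -2.3 0.062
top c 0.63 [0.4509 0.1018] -3.2 0.046
top b 0.66 [0.4455 0.0149] -2.3 0.165
top a 0.64 [ 0.4411 -0.0679] -5.4 0.099
scene d 0.59 [0.4542 0.1834] -3.8 0.056
scene c 0.7 [0.45   0.1009] -1.4 0.049
scene b 0.89 [0.4476 0.0156] -4.0 0.062
scene a 0.87 [ 0.4421 -0.0688] -3.8 0.08
```

View pics/top5.png

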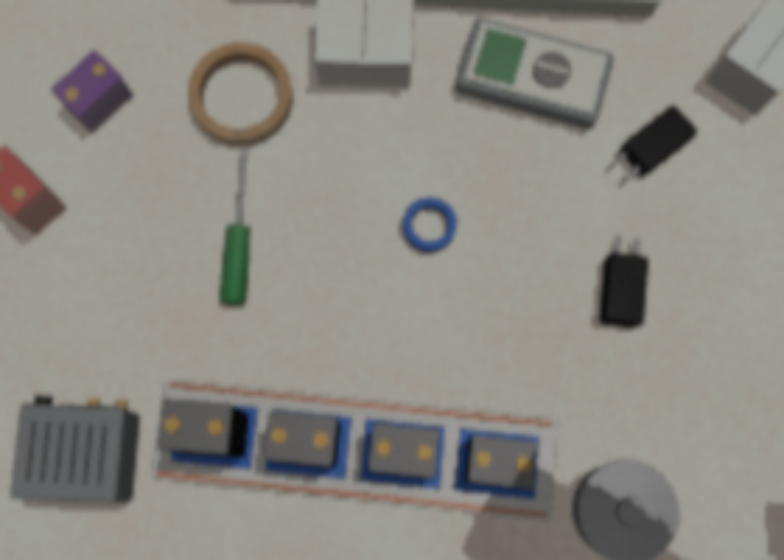

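View pics/scene5.png

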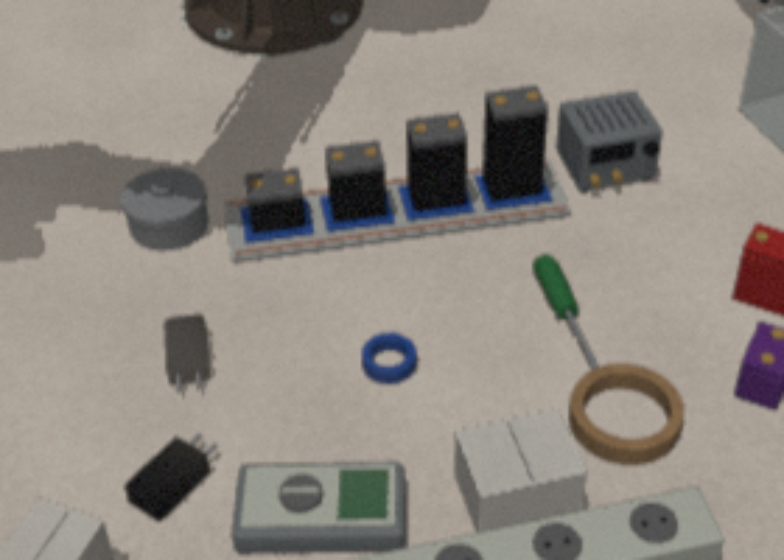

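```bash
python3 - <<'E'
from h import *
from plant import vision
for n,(r0,r1,c0,c1) in dict(scene=(125,200,260,395),top=(235,290,230,385)).items():
    p=vision.snapshot(n); S=5.8 if n=="scene" else 5.1
    im=cv2.resize(p["color"][r0:r1,c0:c1],None,fx=S,fy=S,interpolation=cv2.INTER_CUBIC)[:,:,::-1].copy()
    def draw(P,col):
        q=((proj(p,P)+.5-[c0,r0])*S).astype(np.int32); cv2.polylines(im,[q],True,col,1)
    for x,y in((.4565,.1852),(.4523,.1008),(.4482,.0168),(.444,-.0678)):
        draw(box(x,y,np.radians(-3),0,.014,.056,.072)[:4],(0,255,255)); draw(box(x,y,np.radians(-3),0,.014)[:4],(0,255,0))
    draw(box(.4503,.0588,np.radians(-2.9),0,.010,.09,.36)[:4],(255,0,255))
    cv2.imwrite(f"pics/ov_{n}.png",im); print(im.shape)
E
```

```text
(435, 783, 3)
(280, 790, 3)
```

View pics/ov_scene.png

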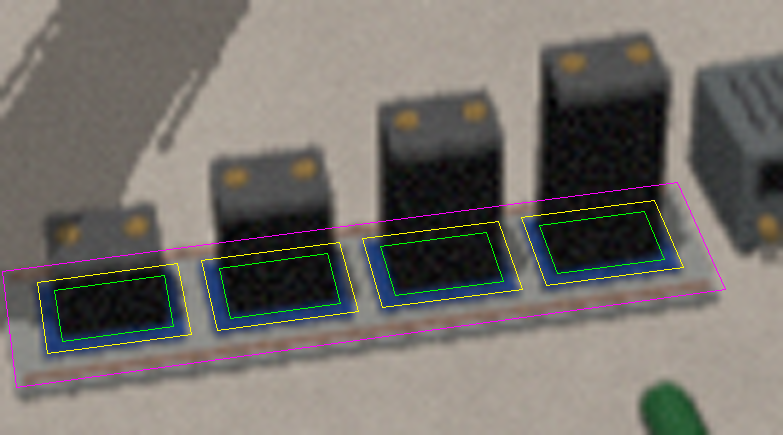

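View pics/ov_top.png

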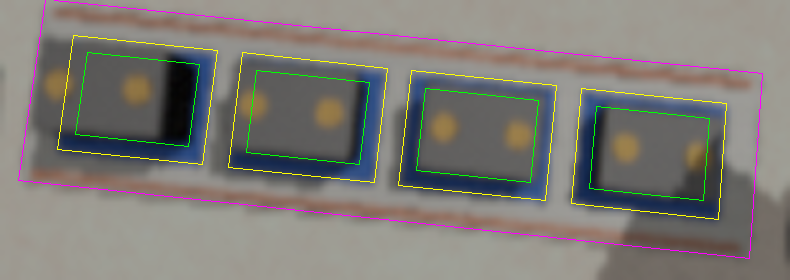

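```bash
python3 - <<'E'
from h import *
from plant import vision
from scipy.ndimage import map_coordinates
for n in("scene","top"):
    p=vision.snapshot(n); I=p["color"].astype(float)
    for b,(x,y) in enumerate(((.444,-.0678),(.4482,.0168),(.4523,.1008),(.4565,.1852)),1):
        for ax in "x","y":
            ss=np.arange(-.05,.051,.001); acc=0
            for o in np.arange(-.015,.0151,.003):
                dx,dy=(ss,o) if ax=="x" else (o*.5+ (.024 if n=="scene" else 0),ss)
                c,s=np.cos(np.radians(-2.9)),np.sin(np.radians(-2.9))
                P=np.stack([x+c*dx-s*dy+0*ss,y+s*dx+c*dy+0*ss,.014+0*ss],1); uv=proj(p,P)
                acc=acc+np.array([map_coordinates(I[:,:,ch],[uv[:,1],uv[:,0]],order=1) for ch in(0,2)])
            acc/=11; bl=acc[1]-acc[0]; t=bl.max()/2
            cr=[round(1000*(ss[i]+.001*(t-bl[i])/(bl[i+1]-bl[i])),1) for i in range(100) if (bl[i]-t)*(bl[i+1]-t)<0]
            print(n,"bay",b,ax,"blue crossings mm",cr,"max",bl.max().round())
E
```

```text
scene bay 1 x blue crossings mm [np.float64(17.6), np.float64(30.3)] max 79.0
scene bay 1 y blue crossings mm [np.float64(-37.4), np.float64(33.1), np.float64(47.5)] max 72.0
scene bay 2 x blue crossings mm [np.float64(17.6), np.float64(30.3)] max 80.0
scene bay 2 y blue crossings mm [np.float64(-37.2), np.float64(33.4), np.float64(47.2)] max 73.0
scene bay 3 x blue crossings mm [np.float64(18.0), np.float64(30.4)] max 81.0
scene bay 3 y blue crossings mm [np.float64(-36.8), np.float64(33.4), np.float64(47.8)] max 76.0
scene bay 4 x blue crossings mm [np.float64(17.8), np.float64(30.5)] max 80.0
scene bay 4 y blue crossings mm [np.float64(-36.8), np.float64(33.9)] max 73.0
top bay 1 x blue crossings mm [np.float64(-28.1), np.float64(-21.0), np.float64(21.2), np.float64(26.5)] max 51.0
top bay 1 y blue crossings mm [np.float64(26.8), np.float64(34.0), np.float64(48.5)] max 53.0
top bay 2 x blue crossings mm [np.float64(-27.9), np.float64(-20.9), np.float64(23.2), np.float64(25.3)] max 52.0
top bay 2 y blue crossings mm [np.float64(-36.3), np.float64(-30.9), np.float64(29.2), np.float64(34.8), np.float64(48.4)] max 52.0
top bay 3 x blue crossings mm [np.float64(-28.3), np.float64(-20.6)] max 54.0
top bay 3 y blue crossings mm [np.float64(-34.8), np.float64(-25.8), np.float64(49.9)] max 79.0
top bay 4 x blue crossings mm [np.float64(-28.4), np.float64(-20.4)] max 54.0
top bay 4 y blue crossings mm [np.float64(-34.8), np.float64(-27.4)] max 72.0
```

The scene camera's wide front strip (12.5 mm, against 8 mm if centred) is explained by the pad's 4 mm blue side face, which that camera also sees. The top view's rear margin of 7–8 mm agrees with a centred pack. All four look centred, so I'm handing in.

```bash
python3 -c "
from plant import close_job; print(close_job())"
```

```text
the job is handed in; nothing more can be done
None
```

All four packs are standing in their bays in height order, and I handed the job in at about 38 s of the 104 s allowed. The charger is at the bay 4 end, so the tallest (d) is in bay 4, then c in bay 3, b in bay 2 and the shortest (a) in bay 1. I lowered each until it just touched the pad, then released it. The arm is backed off with the gripper open, and the red and purple look-alikes were not touched.

**Final checks:** Both cameras show all four packs upright. They are within about 2.5 mm of the bay centres and 2–3° of the row, the limit of what the fits can resolve. The highest contact force I read at the end of a move was about 5 N.

**One disagreement:** Before the packs were placed, the scene camera put the bays about 4–5 mm farther from the robot than the top and wrist cameras did. I put this down to the 4 mm blue side of each pad, which that camera also sees. The blue left showing in front of each pack (12.5 mm) and behind it (7–8 mm) fits that, with the packs centred. I did not take another wrist-camera picture to confirm it.

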